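# Offer up a window hinge leaf to the jamb and hold it for the pin

### The arm

A 6-joint arm with a two-finger parallel gripper is mounted at the origin on the work surface. World frame = base frame: x ahead of the robot, y to its left, z up, the work surface at z = 0. Lengths are in m, angles in rad, forces in N, time in s.
With the tool pointing down it reaches from about 0.3 to 0.775 m from the base axis. Payload 14.6 kg.
Tool frame: the origin (TCP) lies midway between the tips of the shut fingers; the grasp point (between the pads) lies arm.grip_depth behind it (arm.grip_depth is the distance from the TCP to the grasp point, in m); z points along the fingers, y is the line along which they close (so a half turn about z gives the same grasp; the last joint's range is limited). The gripper opens to 85 mm and grips with 20 to 120 N. Pads are 22 mm wide; open, the fingers measure 114 mm over their backs; the gripper's body (76 mm by 85 mm) begins 54 mm behind the grasp point. The pads swing forward as they close: fully open they stand 13 mm farther back than shut.
Start: joints at [1.036, 0.3, 1.521, -0, 1.321, -0.067], TCP at [0.248, 0.491, 0.231] pointing down, gripper open.
Joint ranges: [-3.03, 3.03], [-0.79, 2.21], [0.23, 2.52], [-1.04, 4.18], [0, 3.07], [-2.55, 2.55]. Speed limits (rad/s): [2.22, 2.22, 2.57, 3.14, 3.14, 3.14].

### API

Orientations are given as a unit quaternion [x, y, z, w].
In Python, from rig import arm gives the robot as it stands.
- The arm moves only by the tool send_rows, never from a script. Its argument "moves" is a list of rows, each a list of 7 numbers: the turn, a rotation vector about the world's x, y, z in normalised numbers (1 is 2 pi rad), then the shift along the world's x, y, z in parts of the range, where 1.0 means 0.75 m, then the opening, from 0 (shut) to 1 (fully open). A call has 1 to 20 rows; each row is the pose to reach, as a shift and turn from the pose commanded when the call began; what a row does not reach only later rows make up. A row lasts 1/10 s, in which the tool goes at most 50 mm and 8.59 degrees, less where a joint would pass 70% of its speed; a pose out of reach is approached as far as the arm can. A call with a gripper value outside its range is refused whole. The fingers move at their own pace and stop on an object; the grip force is fixed at half the most. Time passes only in rows, so rows that repeat a pose let the fingers close. It gives the time, the measured TCP pose, the force, the opening and the grip force at its end, in the units of the state.
- arm.sense(): the state, without advancing time (a new reading comes with each control period).
- arm.read_camera(name): name is "side" or "top" or "wrist"; returns (picture, depth): 400x640x3 uint8, blue, green, red; 400x640 float32, m along the optical axis (not along the pixel's ray), 0 where there is no reading.
- arm.calibration(name): a dict with "fovy" (degrees; the focal length in pixels is half the picture's height over the tangent of half this angle, whatever the lens; pixels are square), "cx", "cy" (the principal point, pixels), "cam_to_world" (4x4, takes a point from camera to world coordinates). Camera axes: x right, y up, looking along -z (the intrinsics and any distortion apply to the point x, -y, -z); pixel columns grow to the right and rows downward; lengths in m; the calibration is good to about 2 mm. A picture is of the moment at which its call begins: read the wrist's pose just before it. calibration takes no time and is no camera call; for the wrist camera it gives the pose at the moment of the call.
- arm.close_job(): hands the job in; it is judged then, once.
The state is a dict: "clock": time; "joints": joint angles; "qvel": joint speeds; "effort": joint torques, N m; "ee_pos": TCP position; "eef_rot": TCP orientation; "force": force on the tool from outside, world axes, zero at the start; "ft_torque": the same for the moment, N m; "grip_width": opening from 0.0 (shut) to 1.0 (fully open); "grasp_force": force on a finger pad.
Only numpy, scipy, OpenCV 4.12 (cv2) and the standard library are available. Lean on these libraries where they do the work, as an engineer would, in place of code of your own. Each camera call takes 0.05 s, during which the arm holds its last target. There are 200 camera calls.

### The job

Take the loose brass hinge leaf out of the slotted rack, turn it round so that its bright countersunk face looks the same way as the countersunk face of the leaf on the jamb block, and bring its knuckle into the gap between the two jamb knuckles so that the holes line up and the hinge lies open flat, upright, with the pin able to drop straight through. Finish while still holding the leaf there in the gripper, at rest and carried by the gripper alone, not resting on or pressing against the jamb; do not let go. Leave the pin and its block, the tape roll and the spray bottle where they are.

Things in the scene. Friction and masses are not known exactly. Their poses are not given: they have to be found in the camera images.
- leaf: Loose brass hinge leaf, 0.3-0.45 kg, upright in the rack's middle slot. Plate 8 mm thick, 70 wide, 108 high. Origin: centre of the plate's lower edge. x points out of the bright face with 3 dark screw holes (other face black), y along the width away from the knuckle, z up. Bore axis at x 0, y -48 mm. Centre of mass near y -6, z 54. Starts turned about 155 deg from the jamb's frame.
- leaf_bore_top (a point): Centre of the upper mouth of the bore in the loose leaf's one knuckle, at leaf frame 0, -48, 71 mm. The knuckle is a tube 20 mm outside, 10 mm bore, 34 mm long (leaf z 37 to 71), joined to the plate's edge by an 8 mm thick web.
- leaf_bore_bottom (a point): Centre of the lower mouth of that bore, at leaf frame 0, -48, 37 mm.
- leaf_free_edge (a point): Mid height of the loose leaf's upright edge farther from the knuckle, at leaf frame 0, 35, 54 mm.
- jamb: Fixed wooden jamb block with a brass leaf. Origin on the bench below the upright pin axis; x points out of its leaf's countersunk face, y to the free side where the loose leaf goes, z up. In mm: wood x -64 to -4, y -91 to -16, top z 190; foot x -99 to 31, y -114 to 7, 20 high; leaf plate x -4 to 4, y -73 to -13, z 70 to 178. Matched, the loose leaf's axes are parallel to these.
- jamb_bore (a point): Point on the pin axis in the middle of the gap between the two jamb knuckles (20 mm outside, 10 mm bore; z 70 to 103 and 145 to 178 mm), 124 mm above the bench. The middle of the loose knuckle belongs here, with 4 mm of air above and below; the leaf's lower edge is then 70 mm above the bench. The gap is open to +y, +x and -x of the jamb.
- rack: Fixed wooden rack, base 136 x 110 x 12 mm, three slots along its y, 11 mm wide, 25 deep (slat tops 37 mm above the bench). Origin on the bench below the middle slot's centre, where the loose leaf stands: its lower edge 12 mm, its top 120 mm above the bench. Bits of coloured glass, up to 62 mm high, are fixed in the outer slots 45 mm to either side.
- pin_block: Bystander: dark wooden block 60 x 60 x 35 mm holding the hinge pin upright; origin under its centre.
- pin: Bystander: steel hinge pin, 6 mm thick, 120 mm long with an 11 mm head, standing in the block with its head 125 mm above the bench; origin at its lower end. A person will drop it in afterwards.
- tape: Bystander: roll of blue masking tape lying flat, 100 mm across, 25 mm high; origin under its centre.
- spray: Bystander: bottle with a red cap, 70 mm across, 160 mm high; origin under its centre.
Not all that is in view belongs to the job. There is more than one size of the leaf; the job needs the smaller.

How it is judged:
By the outcome, as a careful person would: the job done as asked, in the order asked, and still so for the second after the job is handed in, while the arm keeps its last pose, push and grip.
It also fails if it takes over 45 s, if anything falls off the work surface, if the arm or the gripper's body presses on something with over 40 N, if the wrist force passes 120 N, or if a joint passes its speed limit or range.

## Working session

There is one attempt and no reset: what is moved stays moved. The work goes in short steps, Python scripts to look and compute and a tool call to move; the robot and the scene stay as the last step left them, time stands still between calls to the robot, and variables do not carry over. Pictures are saved under pics/ and viewed, at most 10 in all, crops included, and the job is handed in when it is done.

Besides the shell and the picture viewer there is one more tool, called after "Call:" as name(argument=value, ...) on one line, values as JSON. send_rows: Moves the arm, as the interface text tells. Its arguments: {"type":"object","properties":{"moves":{"type":"array","items":{"type":"array","items":{"type":"number"}}}},"required":["moves"]}

```bash
ls; mkdir -p pics; python3 - <<'E'
from rig import arm
import cv2,numpy as np
print(arm.sense(), arm.grip_depth)
for n in ["side","top"]:
    p,d=arm.read_camera(n); c=arm.calibration(n)
    print(n,c); cv2.imwrite(f"pics/{n}0.png",p); np.savez(f"{n}0.npz",p=p,d=d,**{k:np.array(v) for k,v in c.items()})
    print((d>0).mean())
E
```

```text
pics
{'clock': 0.0, 'joints': array([ 1.03639091e+00,  3.00504618e-01,  1.52155124e+00,  1.53582293e-05,
        1.32068571e+00, -6.65786914e-02]), 'qvel': array([-0.00080492, -0.00210268,  0.00077603, -0.00102724,  0.0003736 ,
        0.00060307]), 'effort': array([ 1.41342374e-03, -5.43502808e+01, -3.61799240e+01, -7.62294121e-06,
        3.93235852e-03,  5.28642197e-07]), 'ee_pos': array([0.24789907, 0.4907208 , 0.23071555]), 'eef_rot': array([ 2.31787891e-01,  9.72766181e-01, -5.46515122e-04, -1.77139691e-04]), 'force': array([-0.14603345,  0.08675278,  0.43043656]), 'ft_torque': array([-0.03049126, -0.01105005,  0.02916235]), 'grasp_force': 0.0, 'grip_width': 0.9968362290782732} 0.0187
side {'fovy': 42.119617674847575, 'cx': 331.0694205210267, 'cy': 190.21670275494867, 'cam_to_world': array([[ 0.90014904,  0.25321787, -0.35441842,  0.05247139],
       [-0.43547631,  0.54108427, -0.71943603, -0.94072185],
       [ 0.00959617,  0.80194047,  0.59732687,  0.89770127],
       [ 0.        ,  0.        ,  0.        ,  1.        ]])}
0.99608203125
top {'fovy': 55.44566944668348, 'cx': 321.9562334734137, 'cy': 192.54862452028755, 'cam_to_world': array([[ 7.72628227e-04,  9.93924652e-01, -1.10059936e-01,
         4.06410063e-01],
       [-9.99998292e-01,  5.83111178e-04, -1.75411997e-03,
         1.41667686e-02],
       [-1.67928591e-03,  1.10061103e-01,  9.93923404e-01,
         1.17552761e+00],
       [ 0.00000000e+00,  0.00000000e+00,  0.00000000e+00,
         1.00000000e+00]])}
0.995890625
```

View pics/side0.png

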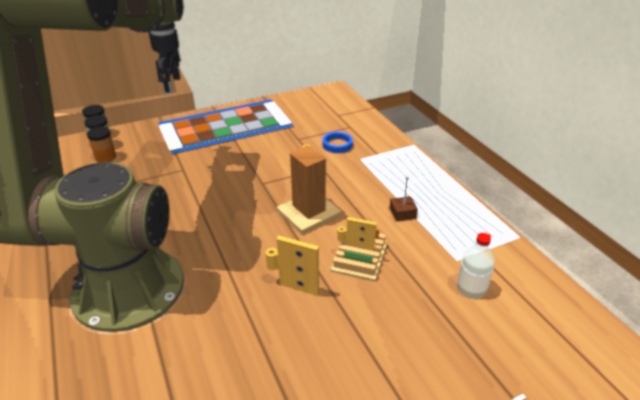

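View pics/top0.png

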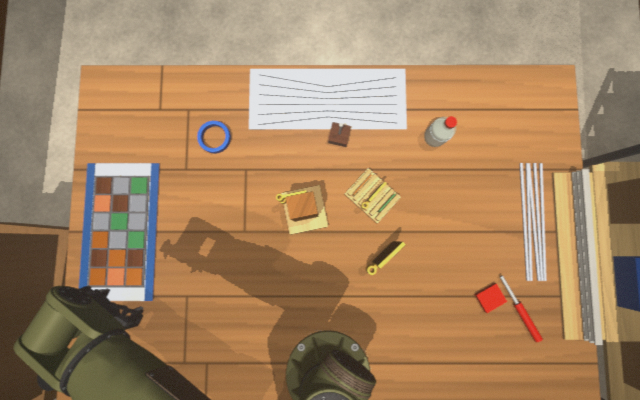

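The side view shows the smaller leaf in the rack at (361,233) with its bright face towards the side camera. The larger decoy stands on the bench at (297,265), and the jamb is at (308,190). In the top view the rack is at (372,195), the jamb at (303,207), the decoy at (386,257), the pin block at (340,134), the tape at (214,137) and the spray at (440,130).

```bash
cat > h.py <<'E'
import numpy as np,cv2
def cloud(d,c):
    h,w=d.shape; f=h/2/np.tan(np.radians(float(c["fovy"]))/2)
    v,u=np.mgrid[:h,:w]
    P=np.stack([(u-c["cx"])/f*d,-(v-c["cy"])/f*d,-d,np.ones_like(d)],-1)
    return (P@np.array(c["cam_to_world"]).T)[...,:3]
def proj(p,c,h=400):
    f=h/2/np.tan(np.radians(float(c["fovy"]))/2)
    q=np.linalg.inv(np.array(c["cam_to_world"]))@np.append(p,1)
    return np.array([c["cx"]+f*q[0]/-q[2],c["cy"]-f*q[1]/-q[2]])
E
python3 - <<'E'
from h import *
np.set_printoptions(precision=4,suppress=True)
for n in ["top","side"]:
    Z=np.load(n+"0.npz"); P=cloud(Z["d"],Z); p=Z["p"]
    roi=lambda x0,x1,y0,y1,z0,z1:(P[...,0]>x0)&(P[...,0]<x1)&(P[...,1]>y0)&(P[...,1]<y1)&(P[...,2]>z0)&(P[...,2]<z1)&(Z["d"]>0)
    t=roi(.25,.9,-.4,.3,-.02,.02); print(n,"bench z",np.median(P[t][:,2]),P[t][:,2].std())
    for name,a in dict(wood=(.3,.7,-.1,.2,.183,.197),jambmid=(.4,.6,.0,.2,.165,.183),leaftop=(.35,.65,-.25,-.03,.11,.13),slats=(.4,.6,-.25,-.03,.03,.043),pin=(.5,.8,-.1,.05,.028,.042),decoy=(.25,.45,-.25,-.03,.05,.3),spray=(.5,.9,-.4,-.2,.05,.25),tape=(.5,.8,.2,.5,.015,.04)).items():
        m=roi(*a); Q=P[m]
        if len(Q)<4: print(name,len(Q));continue
        r=cv2.minAreaRect(Q[:,:2].astype(np.float32)*1000)
        print(name,len(Q),Q.mean(0),"zrange",Q[:,2].min(),Q[:,2].max(),"rect",np.round(r[0],1),np.round(r[1],1),round(r[2],1))
p=cv2.imread("pics/top0.png"); cv2.imwrite("pics/topc.png",cv2.resize(p[165:285,260:420],None,fx=5,fy=5,interpolation=cv2.INTER_CUBIC))
E
```

```text
top bench z -0.0008952842190720345 0.0034887197673208986
wood 658 [0.4836 0.0711 0.1888] zrange 0.18321990010276 0.19493823460192616 rect [483.9  71. ] [60.2 74.3] 12.0
jambmid 113 [0.5053 0.1012 0.1761] zrange 0.16504698582065114 0.18209551275329872 rect [486.9  85.1] [ 71.9 100.2] 11.7
leaftop 96 [ 0.4922 -0.1451  0.119 ] zrange 0.11050890565644678 0.12660212750791033 rect [ 451.5 -152.6] [198.8  56.6] 11.8
slats 773 [ 0.5271 -0.138   0.036 ] zrange 0.030108538960126996 0.0424666728912404 rect [ 527.9 -137.3] [125.3  99.8] 47.5
pin 487 [ 0.6697 -0.0479  0.0342] zrange 0.028051723835331055 0.041193712444234754 rect [626.3 -52.3] [262.8  74.4] 10.1
decoy 412 [ 0.3452 -0.1559  0.1126] zrange 0.0501269281373824 0.14975694471839907 rect [ 344.7 -156.1] [ 25.5 124.4] 45.2
spray 608 [ 0.7064 -0.3262  0.1118] zrange 0.05013616195331516 0.16300690883977675 rect [ 711.7 -331.9] [70.4 60.2] 41.1
tape 374 [0.7103 0.3552 0.0227] zrange 0.01505979711532568 0.031603558753976024 rect [710.6 355.1] [97.2 97.9] 9.5
side bench z -0.0013339420890275955 0.0036627858917895897
wood 438 [0.4819 0.0654 0.1
[... 240 characters left out ...]
181] zrange 0.11000535469448358 0.12996340601838308 rect [ 449.4 -160.2] [200.2  59.4] 14.6
slats 758 [ 0.5157 -0.1618  0.0354] zrange 0.030013793147127044 0.04292192175615439 rect [ 527.3 -140.4] [128.2 100.2] 48.2
pin 371 [ 0.6998 -0.0345  0.0334] zrange 0.028058907763840568 0.041876058416506434 rect [622.6 -13.5] [ 66. 260.] 75.6
decoy 1633 [ 0.3448 -0.1682  0.0994] zrange 0.05007043042609405 0.1480602017622028 rect [ 340.1 -162.8] [ 29.7 125.3] 38.6
spray 1282 [ 0.7016 -0.3509  0.1039] zrange 0.05032878047894351 0.16175631424756454 rect [ 627.7 -289.3] [ 55.6 268.9] 54.9
tape 270 [0.7094 0.35   0.0214] zrange 0.015088965115146902 0.028176159149787106 rect [710.6 352.9] [102.4  94.6] 62.1
```

View pics/topc.png

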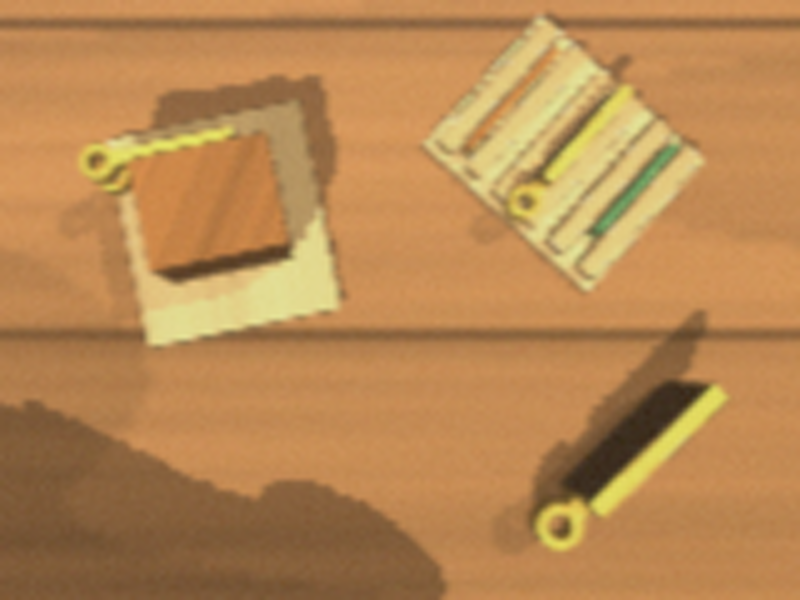

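The jamb's yaw is about 12° and the leaf's about -132.5°, so I'll grasp with tool y along leaf +x. That puts J6 near 117° at the grasp and near 2° at the end. Next I move above the rack, turning in two stages to stay inside J6's range.

The rows are not in the units I measure in: shifts go in shares of 0.75 m and turns go in shares of 2 pi rad. I convert before sending: -0.63 m / 0.75 = -0.84, 0.07 m / 0.75 = 0.0933, -1.7 rad / 6.2832 = -0.2706.

Call:
send_rows(moves=[[0, 0, 0, 0, 0, 0.1333, 1], [0, 0, 0, 0, 0, 0.1333, 1], [0, 0, -0.0239, 0.04, -0.1067, 0.1333, 1], [0, 0, -0.0477, 0.0933, -0.2133, 0.1333, 1], [0, 0, -0.0716, 0.1333, -0.32, 0.1333, 1], [0, 0, -0.0955, 0.1733, -0.4267, 0.1333, 1], [0, 0, -0.1194, 0.2133, -0.5333, 0.1333, 1], [0, 0, -0.1432, 0.2533, -0.6133, 0.1333, 1], [0, 0, -0.1671, 0.28, -0.6933, 0.1333, 1], [0, 0, -0.191, 0.3067, -0.7733, 0.1333, 1], [0, 0, -0.2149, 0.3333, -0.84, 0.1333, 1], [0, 0, -0.2387, 0.3333, -0.84, 0.1333, 1], [0, 0, -0.2626, 0.3333, -0.84, 0.1333, 1], [0, 0, -0.2706, 0.3333, -0.84, 0.1333, 1], [0, 0, -0.2706, 0.3333, -0.84, 0.1333, 1], [0, 0, -0.2706, 0.3333, -0.84, 0.1333, 1]])

```text
clock: 1.7
ee_pos: [0.4984, -0.1423, 0.3305]
eef_rot: [0.884, 0.467, -0.0, -0.0]
force: [-0.1, 1.0, 0.2]
grip_width: 1.0
grasp_force: 0.0
```

Converted, -1.72 rad / 6.2832 = -0.2737.

Call:
send_rows(moves=[[0, 0, -0.0239, 0, 0, 0, 0.6], [0, 0, -0.0477, 0, 0, 0, 0.6], [0, 0, -0.0716, 0, 0, 0, 0.6], [0, 0, -0.0955, 0, 0, 0, 0.6], [0, 0, -0.1194, 0, 0, 0, 0.6], [0, 0, -0.1432, 0, 0, 0, 0.6], [0, 0, -0.1671, 0, 0, 0, 0.6], [0, 0, -0.191, 0, 0, 0, 0.6], [0, 0, -0.2149, 0, 0, 0, 0.6], [0, 0, -0.2387, 0, 0, 0, 0.6], [0, 0, -0.2626, 0, 0, 0, 0.6], [0, 0, -0.2737, 0, 0, 0, 0.6], [0, 0, -0.2737, 0, 0, 0, 0.6], [0, 0, -0.2737, 0, 0, 0, 0.6]])

```text
clock: 3.1
ee_pos: [0.498, -0.1391, 0.3311]
eef_rot: [0.932, -0.363, -0.0, 0.0]
force: [-0.5, -0.1, 0.7]
grip_width: 0.596
grasp_force: 0.0
```

```bash
cat > w.py <<'E'
import sys
from rig import arm
from h import *
np.set_printoptions(precision=4,suppress=True)
def snap(n,name):
    c=arm.calibration(n); p,d=arm.read_camera(n); cv2.imwrite(f"pics/{name}.png",p)
    np.savez(f"{name}.npz",p=p,d=d,**{k:np.array(v) for k,v in c.items()}); return p,d,c
E
python3 - <<'E'
from w import *
s=arm.sense(); print(s["clock"],s["joints"],s["ee_pos"],s["eef_rot"],s["grip_width"])
p,d,c=snap("wrist","w1"); print(c["fovy"],c["cam_to_world"])
E
```

```text
3.1 [-0.3432  0.1681  1.4535 -0.      1.5205  1.9713] [ 0.498  -0.1391  0.3311] [ 0.9316 -0.3634 -0.0002  0.    ] 0.5964045376250535
62.43222472289409 [[-0.6771  0.6997  0.2279  0.557 ]
 [-0.7359 -0.6439 -0.2092 -0.1927]
 [ 0.0004 -0.3094  0.9509  0.4733]
 [ 0.      0.      0.      1.    ]]
```

View pics/w1.png

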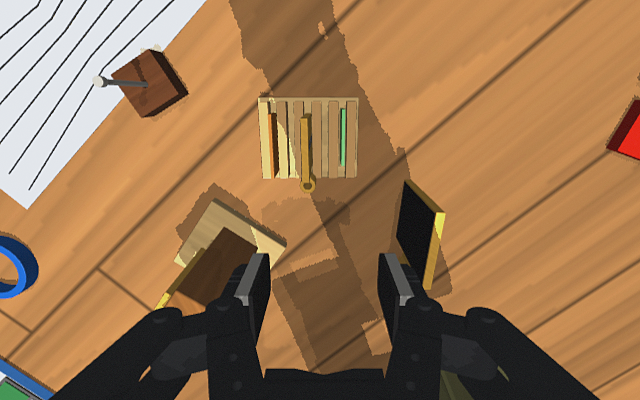

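The wrist picture shows the rack's slots upright in the image, with the leaf's top edge running from (306,115) to (308,185) and the knuckle at (307,187). The jamb is partly visible at bottom left and the decoy is at (420,235).

```bash
python3 - <<'E'
from w import *
for n in ["top0","side0","w1"]:
    Z=np.load(n+".npz"); P=cloud(Z["d"],Z); d=Z["d"]
    ok=(d>0)&(np.hypot(P[...,0]-.525,P[...,1]+.138)<.09)
    hsv=cv2.cvtColor(Z["p"],cv2.COLOR_BGR2HSV)
    b=ok&(P[...,2]>.113)&(P[...,2]<.127)
    Q=P[b]; r=cv2.minAreaRect(Q[:,:2].astype(np.float32)*1000)
    u=np.linalg.svd(Q[:,:2]-Q[:,:2].mean(0),full_matrices=False)[2][0]; u*=np.sign(u[0])
    t=(Q[:,:2]-Q[:,:2].mean(0))@u
    print(n,"plate top",len(Q),Q.mean(0),"dir",np.degrees(np.arctan2(u[1],u[0])),"ext",t.min(),t.max(),"mid",Q[:,:2].mean(0)+u*(t.min()+t.max())/2,"rect",r)
    b=ok&(P[...,2]>.065)&(P[...,2]<.09)&(((P[...,:2]-Q[:,:2].mean(0))@u)<-.036)
    K=P[b]; 
    if len(K): print("  knuckle",len(K),K.mean(0),K[:,2].max(), "along", ((K[:,:2]-Q[:,:2].mean(0))@u).min())
    b=ok&(P[...,2]>.033)&(P[...,2]<.041); r=cv2.minAreaRect(P[b][:,:2].astype(np.float32)*1000); print("  slats",r)
    b=(d>0)&(np.hypot(P[...,0]-.484,P[...,1]-.07)<.07)&(P[...,2]>.184)&(P[...,2]<.196); r=cv2.minAreaRect(P[b][:,:2].astype(np.float32)*1000); print("  wood",b.sum(),r,P[b][:,2].mean())
E
```

```text
top0 plate top 75 [ 0.5275 -0.137   0.1189] dir -42.15881324801834 ext -0.0345780863440742 0.03462698644080528 mid [ 0.5275 -0.137 ] rect ((527.5384521484375, -136.97386169433594), (8.06821346282959, 69.21414184570312), 48.08030700683594)
  knuckle 35 [ 0.492  -0.1055  0.0801] 0.08709334676398917 along -0.05720247943578465
  slats ((527.8663330078125, -137.38629150390625), (125.09536743164062, 99.79933166503906), 47.51182556152344)
  wood 655 ((483.8949890136719, 71.01634216308594), (60.20427703857422, 74.30474090576172), 11.966291427612305) 0.18883863750973037
side0 plate top 113 [ 0.5267 -0.1405  0.1172] dir -42.2980451043269 ext -0.03445939756049419 0.034559582925123164 mid [ 0.5267 -0.1405] rect ((526.921630859375, -140.33372497558594), (12.12000846862793, 69.01294708251953), 47.43489074707031)
  knuckle 77 [ 0.4912 -0.1108  0.0763] 0.08520897348057643 along -0.05642636759664647
  slats ((527.61181640625, -140.2073516845703), (128.42869567871094, 99.78776550292969), 47.47492980957031)
  wood 426 ((482.5938415527344, 68.71719360351562), (64.01241302490234, 79.07730102539062), 11.874275207519531) 0.18819323183057357
w1 plate top 513 [ 0.5292 -0.139   0.1195] dir -41.9184192517003 ext -0.03656907284915549 0.03358078146490803 mid [ 0.5281 -0.138 ] rect ((528.1752319335938, -137.95306396484375), (8.346179962158203, 70.14649200439453), 48.03775405883789)
  knuckle 164 [ 0.4912 -0.1062  0.0798] 0.08472875764895438 along -0.058795567417088385
  slats ((528.2725219726562, -137.54315185546875), (125.22593688964844, 99.36213684082031), 47.35774230957031)
  wood 642 ((501.6148376464844, 47.857357025146484), (35.627586364746094, 25.43198585510254), 12.783427238464355) 0.18918646602532294
```

Leaf centre is (0.528, -0.138) with its +y at -42.3°, and its top is at 0.119 m; the three views agree to within 2–3 mm. I'll grasp at leaf y +10, z 83.

Converted, -0.254 m / 0.75 = -0.3387, -0.15 m / 0.75 = -0.2, 0.005 rad / 6.2832 = 0.0008.

Call:
send_rows(moves=[[0, 0, 0.0008, 0.0267, -0.004, -0.0533, 0.5], [0, 0, 0.0008, 0.0493, -0.0067, -0.1067, 0.5], [0, 0, 0.0008, 0.0493, -0.0067, -0.16, 0.5], [0, 0, 0.0008, 0.0493, -0.0067, -0.2, 0.5], [0, 0, 0.0008, 0.0493, -0.0067, -0.2267, 0.5], [0, 0, 0.0008, 0.0493, -0.0067, -0.2267, 0.5], [0, 0, 0.0008, 0.0493, -0.0067, -0.2533, 0.5], [0, 0, 0.0008, 0.0493, -0.0067, -0.28, 0.5], [0, 0, 0.0008, 0.0493, -0.0067, -0.3067, 0.5], [0, 0, 0.0008, 0.0493, -0.0067, -0.3267, 0.5], [0, 0, 0.0008, 0.0493, -0.0067, -0.3387, 0.5], [0, 0, 0.0008, 0.0493, -0.0067, -0.3387, 0.5], [0, 0, 0.0008, 0.0493, -0.0067, -0.3387, 0.5]])

```text
clock: 4.45
ee_pos: [0.5355, -0.1443, 0.0784]
eef_rot: [0.932, -0.362, 0.001, -0.0]
force: [-0.5, 1.2, -0.5]
grip_width: 0.498
grasp_force: 0.0
```

Call:
send_rows(moves=[[0, 0, 0, 0, 0, 0, 0], [0, 0, 0, 0, 0, 0, 0], [0, 0, 0, 0, 0, 0, 0], [0, 0, 0, 0, 0, 0, 0], [0, 0, 0, 0, 0, 0, 0], [0, 0, 0, 0, 0, 0, 0], [0, 0, 0, 0, 0, 0, 0], [0, 0, 0, 0, 0, 0, 0]])

```text
clock: 5.25
ee_pos: [0.5353, -0.1443, 0.078]
eef_rot: [0.932, -0.362, 0.001, 0.0]
force: [-2.3, -1.4, 6.9]
grip_width: 0.087
grasp_force: 59.1
```

The grip is good: 7.4 mm opening and 59 N. I lift straight out slowly first, then higher.

Converted, 0.222 m / 0.75 = 0.296, 0.15 m / 0.75 = 0.2.

Call:
send_rows(moves=[[0, 0, 0, 0, 0, 0.0067, 0], [0, 0, 0, 0, 0, 0.02, 0], [0, 0, 0, 0, 0, 0.036, 0], [0, 0, 0, 0, 0, 0.0533, 0], [0, 0, 0, 0, 0, 0.08, 0], [0, 0, 0, 0, 0, 0.12, 0], [0, 0, 0, 0, 0, 0.16, 0], [0, 0, 0, 0, 0, 0.2, 0], [0, 0, 0, 0, 0, 0.24, 0], [0, 0, 0, 0, 0, 0.28, 0], [0, 0, 0, 0, 0, 0.296, 0], [0, 0, 0, 0, 0, 0.296, 0]])

```text
clock: 6.45
ee_pos: [0.5352, -0.1442, 0.301]
eef_rot: [0.932, -0.362, 0.001, -0.0]
force: [0.1, -0.2, -4.9]
grip_width: 0.083
grasp_force: 58.7
```

Converted, 0.196 m / 0.75 = 0.2613, -0.001 m / 0.75 = -0.0013, 2.518 rad / 6.2832 = 0.4008.

Call:
send_rows(moves=[[0, 0, 0.0191, 0, 0.0133, 0, 0], [0, 0, 0.0398, 0, 0.0267, 0, 0], [0, 0, 0.0605, 0, 0.04, 0, 0], [0, 0, 0.0812, 0, 0.0533, 0, 0], [0, 0, 0.1019, 0, 0.0667, 0, 0], [0, 0, 0.1225, -0.0013, 0.08, 0, 0], [0, 0, 0.1432, -0.0027, 0.0933, 0, 0], [0, 0, 0.1639, -0.004, 0.1067, 0, 0], [0, 0, 0.1846, -0.0053, 0.12, 0, 0], [0, 0, 0.2053, -0.0067, 0.1333, 0, 0], [0, 0, 0.226, -0.008, 0.1467, 0, 0], [0, 0, 0.2467, -0.0093, 0.16, 0, 0], [0, 0, 0.2674, -0.0107, 0.1733, 0, 0], [0, 0, 0.2881, -0.012, 0.1867, 0, 0], [0, 0, 0.3088, -0.0133, 0.2, 0, 0], [0, 0, 0.3295, -0.0147, 0.22, 0, 0], [0, 0, 0.3501, -0.016, 0.24, 0, 0], [0, 0, 0.3708, -0.0173, 0.2533, 0, 0], [0, 0, 0.3915, -0.0173, 0.2613, 0, 0], [0, 0, 0.4008, -0.0173, 0.2613, 0, 0]])

```text
clock: 8.45
ee_pos: [0.5214, 0.0527, 0.2974]
eef_rot: [0.628, 0.778, -0.001, -0.001]
force: [-0.3, 0.4, -5.2]
grip_width: 0.092
grasp_force: 58.5
```

Call:
send_rows(moves=[[0, 0, 0, 0, 0, 0, 0], [0, 0, 0, 0, 0, 0, 0], [0, 0, 0, 0, 0, 0, 0]])

```text
clock: 8.75
ee_pos: [0.5219, 0.0518, 0.2987]
eef_rot: [0.631, 0.776, -0.0, -0.0]
force: [-0.1, 0.4, -3.7]
grip_width: 0.083
grasp_force: 58.5
```

```bash
python3 - <<'E'
from w import *
s=arm.sense(); print(s["clock"],s["joints"],s["ee_pos"],s["eef_rot"],s["force"],s["grip_width"])
p,d,c=snap("wrist","w2"); print(c["cam_to_world"])
snap("top","t2")
E
```

```text
8.75 [ 0.029   0.199   1.4904  0.      1.4532 -0.1753] [0.5219 0.0518 0.2987] [ 0.6313  0.7755 -0.0003 -0.0004] [-0.0913  0.3742 -3.7246] 0.08346694181628493
[[ 0.9792 -0.1934 -0.0611  0.5067]
 [ 0.2028  0.9315  0.3018  0.1292]
 [-0.0015 -0.3079  0.9514  0.4409]
 [ 0.      0.      0.      1.    ]]
```

View pics/w2.png

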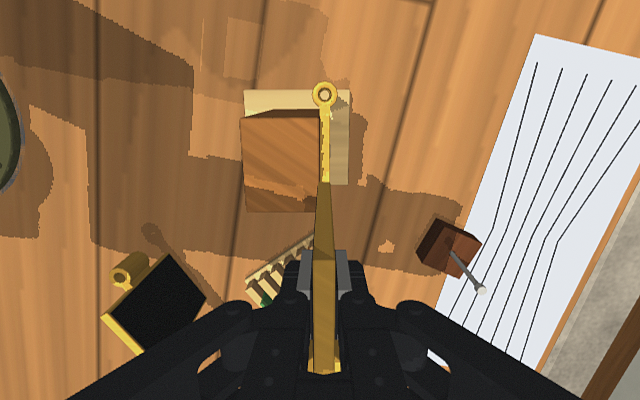

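The wrist view shows the jamb's upper knuckle ring at (324,95) and its leaf running down from it, with the wood at left. The held leaf's free edge is the strip from (325,183) down to (320,370). I measure both from this picture.

```bash
cat > m.py <<'E'
from w import *
def ray_at_z(u,v,c,z,h=400):
    f=h/2/np.tan(np.radians(float(c["fovy"]))/2); T=np.array(c["cam_to_world"])
    r=T[:3,:3]@np.array([(u-c["cx"])/f,-(v-c["cy"])/f,-1]); o=T[:3,3]; return o+r*(z-o[2])/r[2]
def edge(Z,lo=150):
    "free-edge of held leaf in wrist pic: points per row"
    P=cloud(Z["d"],Z); s=Z["p"]; out=[]
    return P
E
python3 - <<'E'
from m import *
Z=np.load("w2.npz"); P=cloud(Z["d"],Z); d=Z["d"]; hsv=cv2.cvtColor(Z["p"],cv2.COLOR_BGR2HSV)
br=(hsv[...,0]>20)&(hsv[...,0]<32)&(hsv[...,1]>130)&(hsv[...,2]>110)
reg=np.zeros_like(br); reg[70:200,300:350]=1
J=br&reg&(P[...,2]>.168)&(P[...,2]<.188)
print("jamb brass",J.sum(),P[J].mean(0))
# ring: outer contour min circle
ring=(J).astype(np.uint8); ys,xs=np.where(ring&(np.mgrid[:400,:640][0]<112))
print("ring px x",xs.min(),xs.max(),"y",ys.min(),ys.max())
# dark bore centroid
g=cv2.cvtColor(Z["p"],cv2.COLOR_BGR2GRAY)
print(hsv[88:104,316:334,2]); print(np.round(P[88:104:3,312:338:2,2]*1000))
W=(np.hypot(P[...,0]-.484,P[...,1]-.07)<.07)&(P[...,2]>.182)&(P[...,2]<.197)&~br
r=cv2.minAreaRect(P[W][:,:2].astype(np.float32)*1000); print("wood",W.sum(),r,P[W][:,2].mean())
# jamb plate top line
L=J&(np.mgrid[:400,:640][0]>112)
Q=P[L]; u=np.linalg.svd(Q[:,:2]-Q[:,:2].mean(0),full_matrices=False)[2][0]; print("plate",L.sum(),Q.mean(0),np.degrees(np.arctan2(u[1],u[0])))
# held leaf edge rows
for v in range(180,375,8):
    row=br[v]&(np.abs(np.arange(640)-322)<20); x=np.where(row)[0]
    if len(x): q=P[v][x]; m=q[:,2]>.2; print(v,x.min(),x.max(),np.median(q,0))
E
```

```text
jamb brass 762 [0.5119 0.1064 0.1777]
ring px x 313 335 y 82 111
[[229 229 230 229 210 123 126 108 103 109 103 122 155 225 234 230 229 230]
 [229 230 230 209 128  83 102 115 145 137  90 112  81 160 230 234 229 229]
 [229 233 227 133  84  85 120 164 192 180 172 145 145  88 175 235 231 228]
 [231 236 178  72  81 134 195 235 235 234 238 191 154 149  95 231 233 229]
 [231 239 118 109 138 219 235 228 227 227 231 238 166 169  76 202 234 229]
 [233 235  91 130 198 235 229 227 228 227 229 233 230 127 113 183 234 231]
 [235 219  83  98 220 233 229 227 228 227 228 232 245 122 143 158 233 230]
 [233 232  89 129 230 234 229 229 228 228 228 232 246 125 130 136 232 231]
 [232 242 117 134 181 236 232 229 228 229 229 235 238 116 110 191 234 230]
 [230 238 159 126 121 228 235 231 229 229 231 239 194 117  78 232 234 230]
 [230 233 215 152 108 157 227 237 235 236 239 219 127  92 139 235 231 230]
 [229 230 236 199 140 110 165 202 211 204 229 141  89 152 225 235 231 230]
 [229 230 231 238 202 146  96 101 106 111 145 109 149 226 236 209 228 231]
 [231 229 230 232 238 202 183 179 138 167 173 178 222 234 23
[... 168 characters left out ...]
  0. 177. 178. 180. 178. 177. 172. 175. 179. 178. 177. 177.  -1.]
 [441. 178. 178. 177. 102.  20.  21.  19. 103. 175. 177. 179. 177.]
 [178. 177. 178. 173.  21.  19.  21.  19.  19. 152. 177. 177. 178.]
 [176. 178. 178. 175.  20.  20.  21.  18.  20. 170. 178. 177. 178.]
 [ 20. 177. 178. 177. 178. 102.  83. 102. 171. 177. 177. 177. 177.]
 [ 19.  19. 178. 176. 179. 178. 179. 176. 178. 178. 178. 176.  20.]]
wood 7262 ((484.3629150390625, 70.39323425292969), (60.14347457885742, 74.80728912353516), 11.840097427368164) 0.18964815291421888
plate 454 [0.5154 0.0917 0.1777] 102.54020404677571
180 322 328 [0.5209 0.0645 0.178 ]
364 334 339 [ 0.5403 -0.0002  0.303 ]
372 334 334 [ 0.54   -0.0054  0.3032]
```

```bash
cat >> m.py <<'E'
def held(Z,zmin=.2,cols=(300,345),rows=(170,372),ee=None,psi=np.radians(11.9),gap=.012):
    "fit held leaf's visible points in a frame at ee with yaw psi; returns coordinates"
    P=cloud(Z["d"],Z); m=np.zeros(P.shape[:2],bool); m[rows[0]:rows[1],cols[0]:cols[1]]=1
    R=np.array([[np.cos(psi),-np.sin(psi),0],[np.sin(psi),np.cos(psi),0],[0,0,1]])
    L=(P-ee)@R
    m&=(Z["d"]>0)&(L[...,2]>-.08)&(np.abs(L[...,0])<gap)&(L[...,1]>.005)&(L[...,1]<.06)&(L[...,2]<.07)
    return L,m
E
python3 - <<'E'
from m import *
Z=np.load("w2.npz"); ee=np.array([.5219,.0518,.2987])
ps=np.radians(11.9); R=np.array([[np.cos(ps),-np.sin(ps)],[np.sin(ps),np.cos(ps)]])
a=ray_at_z(324.5,94.3,Z,.1777); print("axis from bore",a)
for c in ([.4844,.0704],[.4839,.0710]): print("axis from wood",np.array(c)+R@[.034,.0535])
L,m=held(Z,ee=ee); 
print(m.sum())
for z0 in np.arange(-.075,.07,.012):
    k=m&(L[...,2]>z0)&(L[...,2]<z0+.012)
    if k.sum()>3: q=L[k]; print(round(z0,3),k.sum(),"x",q[:,0].min().round(4),np.median(q[:,0]).round(4),q[:,0].max().round(4),"y",np.percentile(q[:,1],[5,50,95]))
q=L[m]; e=np.polyfit(q[:,2],q[:,1],1); print("edge y vs z",e, "bottom z",q[:,2].min())
print("tool yaw", 2*np.degrees(np.arctan2(.7755,.6313))-90)
T=np.load("t2.npz"); PT=cloud(T["d"],T)
cv2.imwrite("pics/t2c.png",cv2.resize(T["p"][150:240,240:360],None,fx=6,fy=6))
E
```

```text
axis from bore [0.5069 0.1299 0.1777]
axis from wood [0.5066 0.1298]
axis from wood [0.5061 0.1304]
4258
-0.075 4 x -0.003 0.0022 0.0041 y [0.025  0.0252 0.0252]
-0.063 69 x -0.0036 0.0003 0.0047 y [0.0235 0.0253 0.0256]
-0.051 76 x -0.0033 0.0009 0.0045 y [0.0247 0.0253 0.0256]
-0.039 94 x -0.0036 0.0003 0.0047 y [0.0239 0.0252 0.0256]
-0.027 109 x -0.0034 0.0009 0.0047 y [0.0245 0.0253 0.0256]
-0.015 140 x -0.0036 0.0004 0.0047 y [0.0244 0.0253 0.0257]
-0.003 295 x -0.0096 0.0005 0.0102 y [0.0103 0.025  0.0256]
0.009 498 x -0.0096 0.0001 0.0097 y [0.0103 0.011  0.0256]
0.021 623 x -0.009 0.0002 0.0091 y [0.0102 0.0111 0.0256]
0.033 1843 x -0.0082 0.0005 0.0084 y [0.0062 0.0139 0.0254]
0.045 304 x -0.0073 -0.0051 0.0077 y [0.0067 0.0115 0.0123]
0.057 192 x -0.0065 -0.0054 0.0071 y [0.006  0.0107 0.0165]
0.069 11 x -0.0057 -0.0055 -0.0055 y [0.0098 0.0152 0.0166]
edge y vs z [-0.1374  0.0204] bottom z -0.06447236629787889
tool yaw 11.704999803515449
```

The held leaf is upright. Its free edge is 25.3 mm beyond the TCP, its plane 0.6 mm off-centre, and its lower edge about 66 mm below. The bore axis comes to (0.5067, 0.1299) from both ring and wood. I go to the free side, 50 mm out along jamb +y, and lower there.

Converted, 0.183 m / 0.75 = 0.244, 0.17 m / 0.75 = 0.2267, 0.003 rad / 6.2832 = 0.0005.

Call:
send_rows(moves=[[0, 0, 0.0005, -0.008, 0.04, 0, 0], [0, 0, 0.0005, -0.0187, 0.0933, 0, 0], [0, 0, 0.0005, -0.0293, 0.1467, 0, 0], [0, 0, 0.0005, -0.04, 0.1933, 0, 0], [0, 0, 0.0005, -0.0467, 0.2267, 0, 0], [0, 0, 0.0005, -0.0507, 0.244, 0, 0], [0, 0, 0.0005, -0.0507, 0.244, 0, 0], [0, 0, 0.0005, -0.0507, 0.244, -0.04, 0], [0, 0, 0.0005, -0.0507, 0.244, -0.08, 0], [0, 0, 0.0005, -0.0507, 0.244, -0.12, 0], [0, 0, 0.0005, -0.0507, 0.244, -0.16, 0], [0, 0, 0.0005, -0.0507, 0.244, -0.1933, 0], [0, 0, 0.0005, -0.0507, 0.244, -0.2107, 0], [0, 0, 0.0005, -0.0507, 0.244, -0.2173, 0], [0, 0, 0.0005, -0.0507, 0.244, -0.2173, 0], [0, 0, 0.0005, -0.0507, 0.244, -0.2173, 0]])

```text
clock: 10.45
ee_pos: [0.4846, 0.2349, 0.1375]
eef_rot: [0.63, 0.777, 0.001, 0.0]
force: [-0.7, 0.6, -4.8]
grip_width: 0.088
grasp_force: 58.6
```

```bash
python3 - <<'E'
from m import *
s=arm.sense(); print(s["clock"],s["ee_pos"],s["eef_rot"],s["force"],s["grip_width"])
q=s["eef_rot"]; print("yaw",2*np.degrees(np.arctan2(q[1],q[0]))-90)
ee=s["ee_pos"]
snap("wrist","w3"); snap("top","t3")
for n,e in (("w2",np.array([.5219,.0518,.2987])),("w3",ee)):
    Z=np.load(n+".npz"); L,m=held(Z,ee=e,cols=(280,360))
    k=m&(L[...,2]<-.005)&(L[...,2]>-.062); qq=L[k]; print(n,"edge",k.sum(),np.polyfit(qq[:,2],qq[:,1],1),"x",np.percentile(qq[:,0],[1,50,99]),"zmin",L[m][:,2].min())
    k=m&(np.abs(L[...,0])<.0035)&(L[...,1]>.008)&(L[...,1]<.024)&(L[...,2]>.03)&(L[...,2]<.055); print(" top",k.sum(),np.percentile(L[k][:,2],[5,50,95]))
T=np.load("t3.npz"); P=cloud(T["d"],T)
ps=np.radians(11.9);R=np.array([[np.cos(ps),-np.sin(ps),0],[np.sin(ps),np.cos(ps),0],[0,0,1]])
J=(P-[.5067,.1299,0])@R
k=(np.abs(J[...,0])<.03)&(J[...,1]>-.02)&(J[...,1]<.15)&(J[...,2]>.05)&(J[...,2]<.19)&(T["d"]>0)
print(k.sum()); v,u=np.where(k)
for i in range(0,len(u),max(1,len(u)//60)): print(u[i],v[i],np.round(J[v[i],u[i]]*1000),T["p"][v[i],u[i]])
cv2.imwrite("pics/t3c.png",cv2.resize(T["p"][170:230,230:310],None,fx=8,fy=8,interpolation=cv2.INTER_CUBIC))
E
```

```text
10.45 [0.4846 0.2349 0.1375] [0.6296 0.7769 0.0008 0.0005] [-0.7325  0.6489 -4.7516] 0.08777846093392035
yaw 11.96013760059941
w2 edge 459 [-0.0003  0.0252] x [-0.0036  0.0004  0.0046] zmin -0.06447236629787889
 top 810 [0.0404 0.0416 0.0425]
w3 edge 450 [0.0015 0.0253] x [-0.0035  0.0004  0.0046] zmin -0.06412743277672286
 top 791 [0.0406 0.0416 0.0425]
213
276 194 [  8.   6. 174.] [ 65 116 158]
279 194 [  6.  -2. 176.] [ 70 144 192]
284 194 [  4. -15. 175.] [ 87 152 192]
276 195 [  5.   6. 176.] [ 68 129 175]
279 195 [  4.  -1. 175.] [ 52 106 141]
282 195 [  2.  -9. 177.] [ 74 156 202]
285 195 [  0. -17. 175.] [ 78 165 212]
276 196 [  3.   7. 177.] [ 66 135 180]
279 196 [  4.   2. 150.] [ 51  89 117]
282 196 [ -0.  -8. 175.] [ 69 153 200]
285 196 [ -2. -16. 177.] [ 70 155 204]
276 197 [  0.   8. 174.] [ 61 134 178]
280 197 [  7.   4. 103.] [ 55 109 147]
283 197 [ -4. -11. 178.] [ 65 144 191]
286 197 [ -7. -19. 189.] [ 71 140 198]
276 198 [ -3.   8. 179.] [ 65 131 178]
279 198 [  4.   7. 104.] [ 55 109 145]
282 198 [ -6.  -7. 174.] [ 55 125 164]
285 198 [ -9. -16. 188.] [ 54 101 140
[... 1272 characters left out ...]
28 171]
281 203 [-9.  6. 89.] [ 51  87 120]
284 203 [-10.  -2.  76.] [ 53  90 113]
250 204 [ -4.  78. 178.] [44 71 90]
253 204 [ -4.  72. 164.] [34 72 92]
256 204 [ -4.  67. 146.] [33 51 65]
259 204 [ -4.  62. 131.] [ 49  98 128]
262 204 [ -7.  52. 141.] [ 66 140 183]
265 204 [ -7.  45. 132.] [ 53 107 139]
287 204 [-25. -18. 188.] [ 61  99 139]
254 205 [ -4.  75. 137.] [29 40 53]
257 205 [ -4.  69. 119.] [33 48 59]
260 205 [-3. 65. 93.] [39 74 97]
263 205 [ -9.  51. 136.] [ 50  97 128]
266 205 [ -8.  46. 111.] [ 50  86 114]
252 206 [ -4.  83. 123.] [31 41 49]
255 206 [ -4.  77. 105.] [31 42 56]
258 206 [-4. 72. 89.] [42 64 86]
251 207 [-4. 90. 99.] [34 50 63]
254 207 [-4. 85. 80.] [43 65 90]
```

View pics/t3c.png

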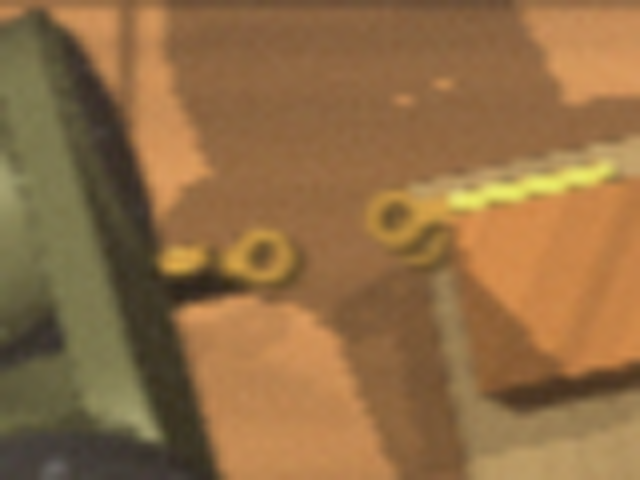

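The top view shows the held knuckle at px (262.9, 202.1), level with the jamb's knuckle at (279.7, 197.1), and the black face towards jamb -x as wanted. Top camera and wrist agree on the alignment. Leaf top is 41.6 mm above the TCP, so the TCP must end at z 0.1363. I slide it in slowly along jamb -y.

Converted, -0.025 m / 0.75 = -0.0333, -0.02 m / 0.75 = -0.0267.

Call:
send_rows(moves=[[0, 0, 0, 0, 0, -0.0013, 0], [0, 0, 0, 0.0013, -0.0067, -0.0013, 0], [0, 0, 0, 0.0027, -0.0133, -0.0013, 0], [0, 0, 0, 0.004, -0.02, -0.0013, 0], [0, 0, 0, 0.0053, -0.0267, -0.0013, 0], [0, 0, 0, 0.0067, -0.0333, -0.0013, 0], [0, 0, 0, 0.0067, -0.0333, -0.0013, 0], [0, 0, 0, 0.0067, -0.0333, -0.0013, 0], [0, 0, 0, 0.0067, -0.0333, -0.0013, 0]])

```text
clock: 11.45
ee_pos: [0.489, 0.21, 0.1353]
eef_rot: [0.629, 0.777, 0.0, -0.0]
force: [-0.4, 0.4, -5.0]
grip_width: 0.086
grasp_force: 58.6
```

```bash
cat > chk.py <<'E'
from m import *
s=arm.sense(); q=s["eef_rot"]; ps=np.radians(11.9);R=np.array([[np.cos(ps),-np.sin(ps),0],[np.sin(ps),np.cos(ps),0],[0,0,1]])
t=np.array([.5067,.1299,0])+R@[-.0005,.0577,.1363]
print(s["clock"],s["ee_pos"],q,"yaw",2*np.degrees(np.arctan2(q[1],q[0]))-90,"F",s["force"],s["ft_torque"],"qv",np.abs(s["qvel"]).max())
print("go",t-s["ee_pos"],"jamb frame",(t-s["ee_pos"])@R)
E
python3 chk.py
```

```text
11.45 [0.489  0.21   0.1353] [ 0.6295  0.777   0.     -0.    ] yaw 11.978532482737819 F [-0.3509  0.3828 -4.973 ] [ 0.097   0.017  -0.0104] qv 0.002547457828232377
go [ 0.0053 -0.0238  0.001 ] jamb frame [ 0.0003 -0.0244  0.001 ]
```

Converted, -0.0238 m / 0.75 = -0.0317, 0.0053 m / 0.75 = 0.0071, -0.001 rad / 6.2832 = -0.0002.

Call:
send_rows(moves=[[0, 0, -0.0002, 0, 0, 0.0013, 0], [0, 0, -0.0002, 0.0013, -0.0067, 0.0013, 0], [0, 0, -0.0002, 0.0027, -0.0133, 0.0013, 0], [0, 0, -0.0002, 0.0044, -0.02, 0.0013, 0], [0, 0, -0.0002, 0.0059, -0.0267, 0.0013, 0], [0, 0, -0.0002, 0.0071, -0.0317, 0.0013, 0], [0, 0, -0.0002, 0.0071, -0.0317, 0.0013, 0], [0, 0, -0.0002, 0.0071, -0.0317, 0.0013, 0], [0, 0, -0.0002, 0.0071, -0.0317, 0.0013, 0], [0, 0, -0.0002, 0.0071, -0.0317, 0.0013, 0]])

```text
clock: 12.45
ee_pos: [0.4943, 0.1863, 0.1363]
eef_rot: [0.63, 0.777, 0.0, -0.0]
force: [0.4, -0.5, -4.8]
grip_width: 0.086
grasp_force: 58.6
```

```bash
python3 - <<'E'
from chk import *
ee=s["ee_pos"]; snap("wrist","w4")
Z=np.load("w4.npz"); L,m=held(Z,ee=ee,cols=(280,360))
k=m&(L[...,2]<-.005)&(L[...,2]>-.062); qq=L[k]; print("edge",np.polyfit(qq[:,2],qq[:,1],1),"x",np.percentile(qq[:,0],[1,50,99]))
A=[]; 
for i in range(4): p,d,c=snap("top","t4"); A.append((p.astype(float),d))
p=np.mean([a[0] for a in A],0); d=np.median([a[1] for a in A],0)
np.savez("t4avg.npz",p=p,d=d); P=cloud(d,c); J=(P-[.5067,.1299,0])@R
k=(np.abs(J[...,0])<.02)&(J[...,1]>-.012)&(J[...,1]<.09)&(J[...,2]>.03)&(J[...,2]<.185)&(d>0)
for v in range(190,212):
    print(v,[(u,*np.round(J[v,u]*1000).astype(int)) for u in range(262,284) if k[v,u]])
cv2.imwrite("pics/t4c.png",cv2.resize(p[180:220,255:300].astype(np.uint8),None,fx=14,fy=14,interpolation=cv2.INTER_CUBIC))
E
```

```text
12.45 [0.4943 0.1863 0.1363] [ 0.6298  0.7768  0.     -0.    ] yaw 11.92979882101352 F [ 0.4313 -0.4966 -4.7976] [0.0585 0.0022 0.0151] qv 0.0022590222739518407
go [ 0.0001 -0.      0.    ] jamb frame [ 0.0001 -0.      0.    ]
edge [0.0013 0.0253] x [-0.0036  0.0004  0.0045]
190 []
191 []
192 []
193 []
194 [(276, np.int64(8), np.int64(6), np.int64(177)), (277, np.int64(7), np.int64(3), np.int64(177)), (278, np.int64(7), np.int64(1), np.int64(178)), (279, np.int64(6), np.int64(-2), np.int64(178)), (280, np.int64(6), np.int64(-5), np.int64(177)), (281, np.int64(5), np.int64(-7), np.int64(176))]
195 [(276, np.int64(5), np.int64(6), np.int64(176)), (277, np.int64(4), np.int64(4), np.int64(178)), (278, np.int64(5), np.int64(2), np.int64(173)), (279, np.int64(4), np.int64(-1), np.int64(172)), (280, np.int64(3), np.int64(-4), np.int64(176)), (281, np.int64(3), np.int64(-6), np.int64(176)), (282, np.int64(2), np.int64(-9), np.int64(176)), (283, np.int64(1), np.int64(-12), np.int64(176))]
196 [(275, np.int64(3), np.int64(9), np.int64(178)), (276, np.int64(3), np.int64(7), np.int64(176)), (277
[... 3639 characters left out ...]
 (278, np.int64(-4), np.int64(14), np.int64(82)), (280, np.int64(-9), np.int64(5), np.int64(123)), (281, np.int64(-10), np.int64(2), np.int64(124)), (282, np.int64(-10), np.int64(0), np.int64(116)), (283, np.int64(-9), np.int64(-2), np.int64(102))]
203 [(272, np.int64(-5), np.int64(30), np.int64(98)), (273, np.int64(-5), np.int64(28), np.int64(91)), (274, np.int64(-5), np.int64(26), np.int64(84)), (275, np.int64(-5), np.int64(23), np.int64(80)), (276, np.int64(-5), np.int64(21), np.int64(74)), (281, np.int64(-9), np.int64(5), np.int64(89)), (282, np.int64(-10), np.int64(2), np.int64(91)), (283, np.int64(-10), np.int64(0), np.int64(87))]
204 []
205 []
206 []
207 []
208 []
209 []
210 []
211 []
```

View pics/t4c.png

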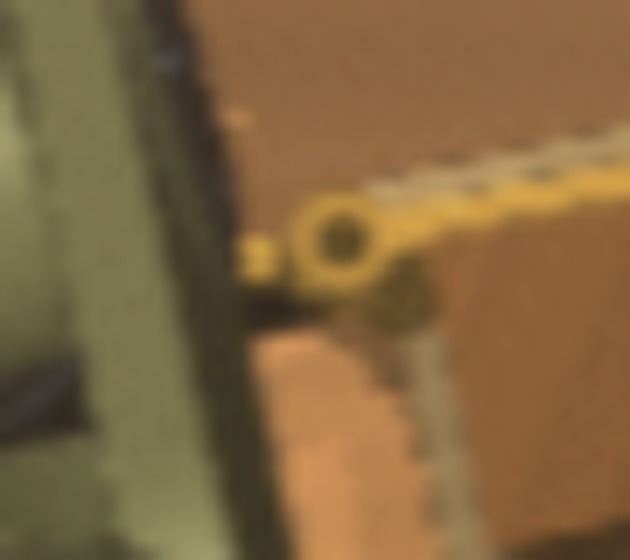

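The top view shows the loose knuckle hidden under the jamb's upper one at (279,197). The tube sides of the upper, loose and lower knuckles all lie at jamb x -10. The plate's edge is at y 13–14 (13 wanted), and its top is level with the jamb's. The wrist force is unchanged from carrying free, about 4.8 N of weight, so nothing touches. I hand in.

```bash
python3 -c "
from rig import arm
print(arm.close_job())"
```

```text
the job is handed in; nothing more can be done
None
```

The job is handed in: the smaller leaf is held in the gripper at rest, its knuckle lined up in the jamb's gap to within about 1 mm by camera, countersunk face the right way, with no contact force.

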